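# Fetch the unglazed bowl out of a packed kiln shelf

## Task

The bare clay bowl, packed behind the tall pots on the round kiln shelf, still has to be glazed. Stand the blue, white and green pots on the ware board, then set the bare bowl in the middle of the banding wheel, and then put each tall pot back on the kiln shelf where it stood. Set every pot down gently and upright, and do not disturb the cone pack and the small ochre dish on the kiln shelf.

Things in the scene. Friction and masses are not known exactly. Their poses are not given: they have to be found in the camera images.
- blue_pot (a point): glossy dark blue open cylinder vase (5 mm wall), 58 mm across all the way up its straight side from 4 to 82 mm above its underside, 100 mm high in all, 0.26 kg; one of the three tall pots packed close around the bare bowl (centres about 70 mm from it); the point is on its axis, half-way up (50 mm above its underside), z along its axis. To be gripped on the straight side, high enough (66 to 78 mm above its underside) for fingertips to pass over the bare bowl.
- white_pot (a point): white bottle with a short narrow neck and small dark mouth, 58 mm across all the way up its straight side from 4 to 82 mm above its underside, 100 mm high in all, 0.26 kg; one of the three tall pots packed close around the bare bowl (centres about 70 mm from it); the point is on its axis, half-way up (50 mm above its underside), z along its axis. To be gripped on the straight side, high enough (66 to 78 mm above its underside) for fingertips to pass over the bare bowl.
- green_pot (a point): dark green jar with a knobbed lid (the lid is fixed on), 58 mm across all the way up its straight side from 4 to 82 mm above its underside, 100 mm high in all, 0.26 kg; one of the three tall pots packed close around the bare bowl (centres about 70 mm from it); the point is on its axis, half-way up (50 mm above its underside), z along its axis. To be gripped on the straight side, high enough (66 to 78 mm above its underside) for fingertips to pass over the bare bowl.
- bare_bowl (a point): bare terracotta-coloured unglazed bowl, open on top, 60 mm across outside from 10 mm above its underside to its rim, 40 mm high, wall 4.5 mm, 0.15 kg; stands on the kiln shelf, closed in by the three tall pots, which leave no room for a gripper; the point is on its axis, half-way up (20 mm above its underside), z along its axis
- cone_pack (a point): bystander on the kiln shelf, about 70 mm from the bare bowl on the side away from the tall pots: a small buff clay pad, 20 x 66 mm and 14 mm high, with three little pointed cones standing in it up to 47 mm high; loose; the point is 7 mm above its underside, y along the pad; must stay where it is
- small_dish (a point): bystander on the kiln shelf, about 90 mm from the bare bowl: a small ochre dish, 54 mm across at the rim, 22 mm high; loose; the point is on its axis, half-way up; must stay where it is
- kiln_shelf (a point): round buff kiln shelf, 280 mm across, fixed, flat top 40 mm above the bench; the point is the centre of its top face, z up, +x towards the cone pack's side
- ware_board (a point): plain light wooden ware board, 330 x 130 mm, fixed, flat top 36 mm above the bench, empty at the start, to the robot's left or right; the point is the centre of its top face, x along its length, y across it, z up
- banding_wheel (a point): banding wheel: dark cast base with a flat round grey metal head, 180 mm across, with ring grooves; its top is 75 mm above the bench; the head turns freely about its upright axis, the base is fixed; on the side opposite the ware board; the point is the centre of the head's top face, z up
There are look-alikes about, which are no part of the job. What is shaped like the part that bears green_pot but orange is not meant.

How it is judged (in metres and radians):
On the way, in this order (a step that is already met when the one before it is completed fails the run):
1. the three tall pots stand upright on the ware board, all at once, with the bare bowl still in its place on the kiln shelf (x of blue_pot in the frame of ware_board between -0.165 and 0.165 m and y of blue_pot in the frame of ware_board between -0.065 and 0.065 m and z of blue_pot in the frame of ware_board between 0.043 and 0.057 m and angle between each of blue_pot, white_pot, green_pot's own z axis and vertical below 0.12 rad and x of white_pot in the frame of ware_board between -0.165 and 0.165 m and y of white_pot in the frame of ware_board between -0.065 and 0.065 m and z of white_pot in the frame of ware_board between 0.043 and 0.057 m and x of green_pot in the frame of ware_board between -0.165 and 0.165 m and y of green_pot in the frame of ware_board between -0.065 and 0.065 m and z of green_pot in the frame of ware_board between 0.043 and 0.057 m and linear speed of each of blue, white, green, bare below 0.03 m/s and distance of bare_bowl from where it was at the start of the episode below 0.03 m), for 0.2 s.
2. the bare bowl stands upright in the middle of the banding wheel (within 15 mm), the three tall pots still on the ware board (x of blue_pot in the frame of ware_board between -0.165 and 0.165 m and y of blue_pot in the frame of ware_board between -0.065 and 0.065 m and z of blue_pot in the frame of ware_board between 0.043 and 0.057 m and angle between each of blue_pot, white_pot, green_pot, bare_bowl's own z axis and vertical below 0.12 rad and x of white_pot in the frame of ware_board between -0.165 and 0.165 m and y of white_pot in the frame of ware_board between -0.065 and 0.065 m and z of white_pot in the frame of ware_board between 0.043 and 0.057 m and x of green_pot in the frame of ware_board between -0.165 and 0.165 m and y of green_pot in the frame of ware_board between -0.065 and 0.065 m and z of green_pot in the frame of ware_board between 0.043 and 0.057 m and horizontal distance between bare_bowl and banding_wheel below 0.015 m and z of bare_bowl in the frame of banding_wheel between 0.013 and 0.027 m and linear speed of each of blue, white, green, bare below 0.03 m/s), for 0.2 s.
At the end, for the whole second after the job is handed in: Each tall pot stands upright (7 degrees) on the kiln shelf within 15 mm of where it stood at the start; the bare bowl stands upright within 15 mm of the middle of the banding wheel; cone pack and small dish are within 15 mm of where they were; all released and at rest (distance of each of blue_pot, white_pot, green_pot, cone_pack, small_dish from where it was at the start of the episode below 0.015 m and angle between each of blue_pot, white_pot, green_pot, bare_bowl's own z axis and vertical below 0.12 rad and horizontal distance between bare_bowl and banding_wheel below 0.015 m and z of bare_bowl in the frame of banding_wheel between 0.013 and 0.027 m and linear speed of each of blue, white, green, bare below 0.03 m/s); the robot touches nothing.
It fails at once if a pot is tipped over (more than 40 degrees) (angle between any of blue_pot, white_pot, green_pot, bare_bowl's own z axis and vertical above 0.7 rad).
It fails at once if the cone pack or the small dish is shifted by more than 15 mm (distance of any of cone_pack, small_dish from where it was at the start of the episode above 0.015 m).
It fails at once if a pot is dropped or slammed down (moves at over 0.5 m/s within 25 mm of the surface it is put on) ((linear speed of blue above 0.5 m/s and height (world z) of blue_pot below 0.113 m) or (linear speed of white above 0.5 m/s and height (world z) of white_pot below 0.113 m) or (linear speed of green above 0.5 m/s and height (world z) of green_pot below 0.113 m) or (linear speed of bare above 0.5 m/s and height (world z) of bare_bowl below 0.12 m and horizontal distance between bare_bowl and banding_wheel below 0.09 m)).
It also fails if it takes over 141 s, if anything falls off the work surface, if the arm or the gripper's body presses on something with over 40 N, if the wrist force passes 120 N, or if a joint passes its speed limit or range.

## Robot

A 6-joint arm with a two-finger parallel gripper is mounted at the origin on the work surface. World frame = base frame: x ahead of the robot, y to its left, z up, the work surface at z = 0. Lengths are in mm, angles in rad, forces in N, time in s.
With the tool pointing down it reaches from about 350 to 875 mm from the base axis. Payload 4.2 kg.
Tool frame: the origin (TCP) lies midway between the tips of the shut fingers; the grasp point (between the pads) lies 19 mm behind it (arm.grip_point_offset is the distance from the TCP to the grasp point, in mm); y points along the fingers, z is the direction in which the jaws open and shut, and the axes are right-handed (so a half turn about y gives the same grasp; the last joint's range is limited). The gripper opens to 85 mm and grips with 20 to 120 N. Pads are 22 mm wide; open, the fingers measure 114 mm over their backs; the gripper's body (76 mm by 85 mm) begins 54 mm behind the grasp point. The pads swing forward as they close: fully open they stand 13 mm farther back than shut.
Start: joints at [-1.078, 0.385, 0.008, 0, -1.194, -0.259], TCP at [144.815, -607.97, 231.312] pointing down, gripper open.
Joint ranges: [-3.14, 3.14], [-1.21, 2.06], [-1.07, 1.41], [-3.16, 2.05], [-2.99, -0.16], [-3.1, 3.1]. Speed limits (rad/s): [2.79, 2.79, 3.14, 3.14, 3.14, 3.14].

## Interface

Orientations are given as a unit quaternion [x, y, z, w].
In Python, from bench import arm, optics, job_done, spotter gives the robot as it stands.
- The arm moves only by the tool jog_arm, never from a script. Its arguments are lists of equal length, an entry for each row: "translation": the shift along the tool's x, y, z in units of 50 mm (1.0 is 50 mm), a list of three; "rot": the turn, a rotation vector about the tool's x, y, z in units of 8 degrees (1.0 is 8 degrees), a list of three; "gripper": the opening, from 0 (shut) to 1 (fully open). A call has 1 to 20 rows; each row is the pose to reach, as a shift and turn from the pose measured when the call began, along the tool's axes at that moment; what a row does not reach only later rows make up. A row lasts 1/10 s, in which the tool goes at most 50 mm and 8.59 degrees, less where a joint would pass 70% of its speed; a pose out of reach is approached as far as the arm can. A call with a gripper value outside its range is refused whole. The fingers move at their own pace and stop on an object; the grip force is fixed at half the most. Time passes only in rows, so rows that repeat a pose let the fingers close. It gives the time, the measured TCP pose, the force and the opening at its end, in the units of the state.
- arm.read_state(): the state, without advancing time (a new reading comes with each control period).
- optics.get_image(name): name is "side" or "top"; returns a dict with "frame" (420x560x3 uint8, red, green, blue), "mtx" (3x3 intrinsics, pixels), "xyz" and "attitude" of the camera in the world. Camera axes: x right, y down, z forward; pixel columns grow to the right and rows downward; lengths in mm; the calibration is good to about 2 mm. A picture is of the moment at which its call begins. There is no depth.
- job_done(): hands the job in, once; it reports no verdict.
Trained networks look in the newest picture that a camera, given by its name, has taken for a name from the list of things; names that differ only in an ending like _2 or _b are one class to them, and where a whole thing is asked for, a point or a joint stands for the part that bears it (a point fixed in the world has none). Each returns a list of dicts, best first, with "score" (0 to 1); they miss things now and then, are a little off and sometimes report something else, mostly with a low value. They report only what shows in the picture. A call takes as long as a camera call. They do not tell look-alikes from the thing itself.
- spotter.look_for(camera, thing): "centre" ([x, y, z] in mm, in the coordinates of the camera as it stood for that picture, good to about 4 mm: the middle of the surface that is visible of it).
The state is a dict: "clock": time; "joints": joint angles; "joint_vel": joint speeds; "joint_efforts": joint torques, N m; "position": TCP position; "ee_rot": TCP orientation; "contact_force": force on the tool from outside, world axes, zero at the start; "wrist_torque": the same for the moment, N m; "gripper_width": finger opening in mm.
Only numpy, scipy, OpenCV 4.12 (cv2) and the standard library are available. Lean on these libraries where they do the work, as an engineer would, in place of code of your own. Each camera call takes 0.05 s, during which the arm holds its last target. There are 200 camera calls.

## Working session

There is one attempt and no reset: what is moved stays moved. The work goes in short steps, Python scripts to look and compute and a tool call to move; the robot and the scene stay as the last step left them, time stands still between calls to the robot, and variables do not carry over. Pictures are saved under pics/ and viewed, about 12 in all and at most 16, crops included, and the job is handed in when it is done.

Besides the shell and the picture viewer there is one more tool, called after ">>>" as name(argument=value, ...) on one line, values as JSON. jog_arm: Moves the arm, as the interface text tells. Its arguments: {"type":"object","properties":{"translation":{"type":"array"},"rot":{"type":"array"},"gripper":{"type":"array"}},"required":["translation","rot","gripper"]}

```bash
ls; mkdir -p pics
cat > h.py <<'E'
import numpy as np, cv2
from scipy.spatial.transform import Rotation as R
from bench import arm, optics, job_done, spotter
def rot(a):
    a=np.array(a,float)
    return a if a.shape==(3,3) else R.from_quat(a).as_matrix()
def px2w(im,u,v,z):
    d=rot(im['attitude'])@np.linalg.inv(im['mtx'])@np.array([u,v,1.]); c=np.array(im['xyz'])
    return c+d*(z-c[2])/d[2]
def w2px(im,p):
    q=np.array(im['mtx'])@(rot(im['attitude']).T@(np.array(p,float)-np.array(im['xyz']))); return q[:2]/q[2]
def find(im,cam,n,k=3):
    return [(round(r['score'],2),(rot(im['attitude'])@np.array(r['centre'])+im['xyz']).round(0).tolist(),w2px(im,rot(im['attitude'])@np.array(r['centre'])+im['xyz']).round().tolist()) for r in spotter.look_for(cam,n)[:k]]
def save(im,name,crop=None,s=1):
    f=im['frame'][:,:,::-1]
    if crop: f=f[crop[1]:crop[3],crop[0]:crop[2]]
    cv2.imwrite('pics/'+name,cv2.resize(f,None,fx=s,fy=s,interpolation=cv2.INTER_CUBIC))
E
python3 - <<'E'
from h import *
s=arm.read_state(); print(s['clock'],s['position'],s['ee_rot'],s['gripper_width'],arm.grip_point_offset); print(rot(s['ee_rot']).round(3))
for c in('top','side'):
    im=optics.get_image(c); save(im,c+'1.png'); print(c,im['xyz'],rot(im['attitude']).round(3).tolist(),np.array(im['mtx']).tolist())
    for n in 'blue_pot white_pot green_pot bare_bowl cone_pack small_dish'.split(): print(n,find(im,c,n))
E
```

```text
pics
0.0 [ 144.67520174 -607.40275786  230.19726735] [-0.70151107 -0.08228423  0.08252437  0.70306561] 85.20286021258157 18.700000000000003
[[ 0.973 -0.001 -0.231]
 [ 0.231  0.002  0.973]
 [-0.    -1.     0.002]]
top [ 561.73063488    4.41771283 1005.94028579] [[-0.012, -0.995, 0.1], [-1.0, 0.014, 0.018], [-0.019, -0.1, -0.995]] [[452.1437696318556, 0.0, 282.0072276348538], [0.0, 452.1437696318556, 208.3895854975605], [0.0, 0.0, 1.0]]
blue_pot [(0.64, [548.0, -18.0, 48.0], [301.0, 260.0])]
white_pot [(0.6, [571.0, 54.0, 130.0], [265.0, 249.0])]
green_pot [(0.93, [600.0, -64.0, 126.0], [326.0, 234.0]), (0.82, [834.0, -151.0, 84.0], [364.0, 121.0]), (0.61, [808.0, -240.0, 86.0], [407.0, 133.0])]
bare_bowl [(0.69, [623.0, 2.0, 47.0], [291.0, 225.0])]
cone_pack [(0.85, [686.0, 8.0, 52.0], [288.0, 195.0]), (0.69, [600.0, -64.0, 129.0], [326.0, 233.0])]
small_dish [(0.97, [638.0, 91.0, 52.0], [249.0, 218.0])]
side [196.91091385 598.3561794  612.68864755] [[-0.793, -0.351, 0.499], [-0.61, 0.456, -0.648], [-0.0, -0.818, -0.575]] [[420.64080106013455, 0.0, 280.7005560930705], [0.0, 420.64080106013455, 211.5540297705213], [0.0, 0.0, 1.0]]
blue_pot [(0.76, [540.0, 1.0, 109.0], [327.0, 221.0])]
white_pot [(0.87, [555.0, 65.0, 105.0], [302.0, 235.0])]
green_pot [(0.7, [604.0, -49.0, 122.0], [314.0, 194.0]), (0.67, [824.0, -136.0, 61.0], [262.0, 172.0]), (0.55, [806.0, -227.0, 58.0], [288.0, 162.0])]
bare_bowl [(0.42, [637.0, 27.0, 71.0], [281.0, 225.0])]
cone_pack [(0.66, [681.0, 18.0, 57.0], [267.0, 221.0]), (0.65, [473.0, -295.0, 35.0], [411.0, 199.0])]
small_dish [(0.78, [636.0, 87.0, 49.0], [263.0, 247.0])]
```

View pics/top1.png

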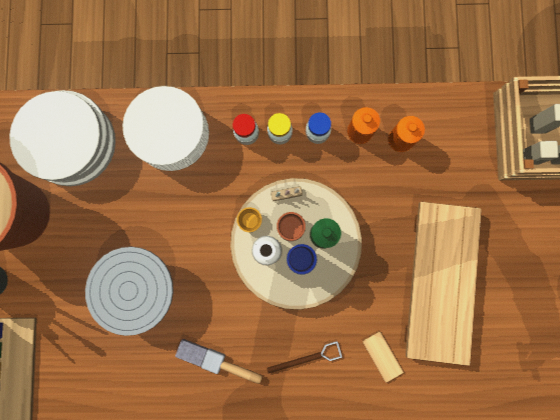

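View pics/side1.png

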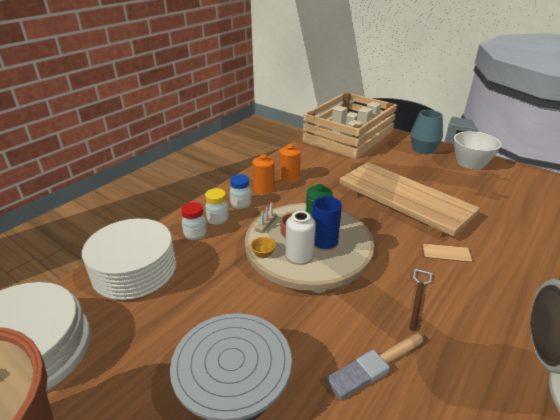

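Run:
```python
from h import *
im=optics.get_image('top'); save(im,'crop1.png',(225,170,365,290),5)
```

```text
(no output)
```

View pics/crop1.png

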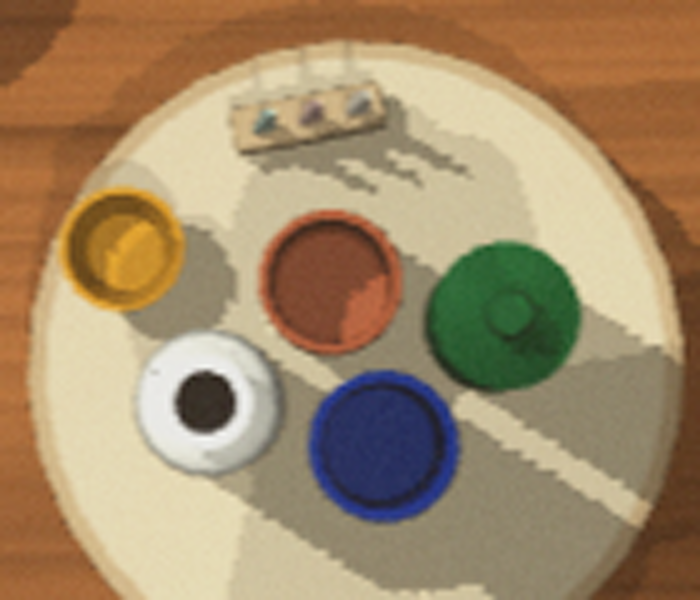

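The top view shows the bowl at (291,226), blue (302,259), white (266,250), green (326,233), dish (249,219), cones (287,193). The wheel is at (128,291) and the board at (445,284). Look-alikes for the green pot are the orange jars at (364,121) and (407,133). The green jar at (326,233) is on the shelf next to the bowl, so it is the right one.

```bash
cat > m.py <<'E'
from h import *
t=optics.get_image('top'); s=optics.get_image('side')
P={'blue':px2w(t,301.8,259.2,139),'white':px2w(t,266.8,250.4,122),'white_mouth':px2w(t,266.2,250.4,140),'green':px2w(t,325.8,233,128),'green_knob':px2w(t,327.8,232.6,140),'bowl':px2w(t,291.2,226.4,80),'dish':px2w(t,249.6,219.8,62),'wheel':px2w(t,128.5,291,75),'shelf':px2w(t,296,243.5,40)}
for k,p in P.items(): print(k,p.round(1))
b=[px2w(t,*q,36) for q in [(421,203),(480,208),(471,364),(408,356)]]
print('board',np.round(b,0)[:,:2].tolist(),np.mean(b,0).round(1))
a=np.linspace(0,2*np.pi,48)
for im,n,crop in((t,'ov_t.png',(225,170,365,290)),(s,'ov_s.png',(230,170,390,290))):
    S=5; f=cv2.resize(im['frame'][crop[1]:crop[3],crop[0]:crop[2],::-1],None,fx=S,fy=S)
    for k,r,hs in(('blue',29,(44,122,140)),('white',29,(44,122)),('green',29,(44,122)),('bowl',30,(50,80)),('dish',27,(62,))):
        for h in hs:
            q=np.array([w2px(im,[P[k][0]+r*np.cos(i),P[k][1]+r*np.sin(i),h]) for i in a])
            cv2.polylines(f,[((q-crop[:2]+.5)*S).astype(int)],True,(255,0,255),1)
    cv2.imwrite('pics/'+n,f)
f=[cv2.imread('pics/ov_t.png'),cv2.imread('pics/ov_s.png')]
cv2.imwrite('pics/ov.png',cv2.resize(np.hstack(f),(800,320)))
E
python3 m.py
```

```text
blue [551.2 -16.6 139. ]
white [568.8  50.8 122. ]
white_mouth [568.7  51.  140. ]
green [600.9 -64.2 128. ]
green_knob [601.1 -67.1 140. ]
bowl [617.5   2.5  80. ]
dish [633.7  89.4  62. ]
wheel [490.1 337.1  75. ]
shelf [583.4  -7.3  40. ]
board [[667.0, -277.0], [654.0, -402.0], [330.0, -365.0], [347.0, -236.0]] [ 499.6 -320.    36. ]
```

View pics/ov_s.png

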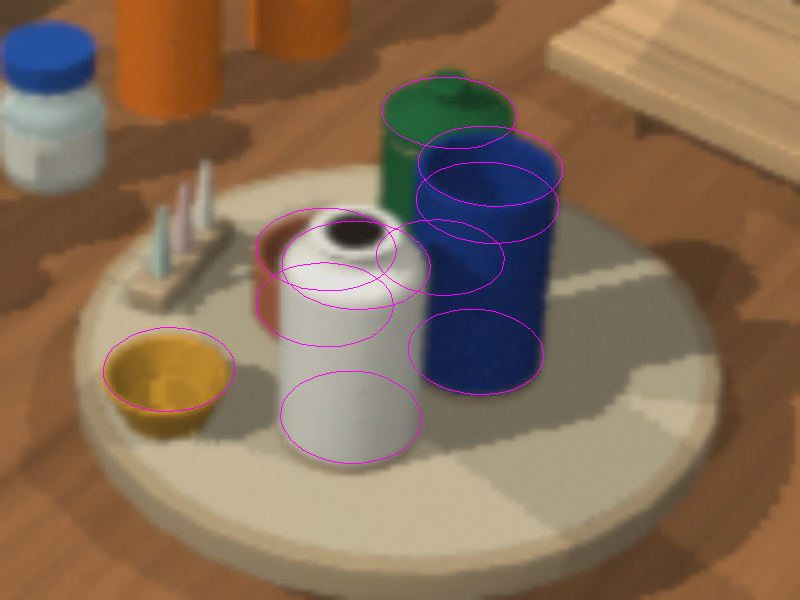

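Side overlay agrees within about 1 px. Bowl-to-pot distances come out at 68.6–69 mm (expected about 70), and the board measures 324 x 126, so the points are consistent. Plan: green, white, then blue go to the board, with the jaws along each bowl–pot line.

```bash
cat > g.py <<'E'
# usage: g.py x,y,z,jawdeg ... -> shift/turn in tool units from the measured pose
import sys; from h import *
s=arm.read_state(); M=rot(s['ee_rot']); p=np.array(s['position'])
print('t',round(s['clock'],1),'pos',p.round(1),'jaw',np.degrees(np.arctan2(M[1,2],M[0,2])).round(1),'F',np.round(s['contact_force'],1),'w',round(s['gripper_width'],1),'j',np.round(s['joints'],2))
for a in sys.argv[1:]:
    x,y,z,w=map(float,a.split(',')); w=np.radians(w)
    zt=np.array([np.cos(w),np.sin(w),0]); yt=np.array([0,0,-1]); T=np.c_[np.cross(yt,zt),yt,zt]
    print(a,(M.T@(np.array([x,y,z])-p)/50).round(2).tolist(),(np.degrees(R.from_matrix(M.T@T).as_rotvec())/8).round(2).tolist())
E
python3 g.py 600.9,-64.5,230,76 600.9,-64.5,150,76 600.9,-64.5,89,76
```

```text
t 0.8 pos [ 144.8 -608.   231.3] jaw 103.4 F [-0.6 -0.4  0.4] w 85.5 j [-1.08  0.38  0.01 -0.   -1.19 -0.26]
600.9,-64.5,230,76 [11.39, 0.03, 8.46] [0.0, 3.42, 0.0]
600.9,-64.5,150,76 [11.39, 1.63, 8.46] [0.0, 3.42, 0.0]
600.9,-64.5,89,76 [11.39, 2.85, 8.46] [0.0, 3.42, 0.0]
```

>>> jog_arm(translation=[[2.8,0,2.1],[5.7,0,4.2],[8.5,0,6.3],[11.39,0.03,8.46],[11.39,0.03,8.46],[11.39,0.03,8.46],[11.39,0.03,8.46],[11.39,0.03,8.46],[11.39,0.03,8.46],[11.39,0.03,8.46],[11.39,0.03,8.46],[11.39,0.03,8.46],[11.39,0.03,8.46],[11.39,0.03,8.46],[11.39,0.03,8.46],[11.39,0.03,8.46],[11.39,0.03,8.46],[11.39,0.03,8.46],[11.39,0.03,8.46],[11.39,0.03,8.46]], rot=[[0,0.85,0],[0,1.7,0],[0,2.6,0],[0,3.42,0],[0,3.42,0],[0,3.42,0],[0,3.42,0],[0,3.42,0],[0,3.42,0],[0,3.42,0],[0,3.42,0],[0,3.42,0],[0,3.42,0],[0,3.42,0],[0,3.42,0],[0,3.42,0],[0,3.42,0],[0,3.42,0],[0,3.42,0],[0,3.42,0]], gripper=[1,1,1,1,1,1,1,1,1,1,1,1,1,1,1,1,1,1,1,1])

```text
clock: 2.85
position: [600.4, -65.5, 230.3]
ee_rot: [-0.702, 0.086, -0.087, 0.702]
contact_force: [-0.3, 0.8, 0.2]
gripper_width: 85.5
```

```bash
python3 g.py 600.9,-64.5,230,76 600.9,-64.5,150,76 600.9,-64.5,89,76
```

```text
t 2.9 pos [600.4 -65.5 230.3] jaw 76.0 F [-0.3  0.8  0.2] w 85.5 j [ 0.16  0.35 -0.05  0.   -1.17 -1.98]
600.9,-64.5,230,76 [0.01, 0.01, 0.02] [-0.0, -0.01, 0.0]
600.9,-64.5,150,76 [0.0, 1.61, 0.02] [-0.0, -0.01, 0.0]
600.9,-64.5,89,76 [0.0, 2.83, 0.02] [-0.0, -0.01, 0.0]
```

>>> jog_arm(translation=[[0,0.4,0.02],[0,0.8,0.02],[0,1.2,0.02],[0,1.5,0.02],[0,1.8,0.02],[0,2.1,0.02],[0,2.35,0.02],[0,2.6,0.02],[0,2.75,0.02],[0,2.83,0.02],[0,2.83,0.02],[0,2.83,0.02],[0,2.83,0.02],[0,2.83,0.02],[0,2.83,0.02],[0,2.83,0.02],[0,2.83,0.02],[0,2.83,0.02],[0,2.83,0.02],[0,2.83,0.02]], rot=[[0,0,0],[0,0,0],[0,0,0],[0,0,0],[0,0,0],[0,0,0],[0,0,0],[0,0,0],[0,0,0],[0,0,0],[0,0,0],[0,0,0],[0,0,0],[0,0,0],[0,0,0],[0,0,0],[0,0,0],[0,0,0],[0,0,0],[0,0,0]], gripper=[1,1,1,1,1,1,1,1,1,1,1,0.85,0.8,0.75,0.7,0.65,0.6,0.6,0.5,0.5])

```text
clock: 4.85
position: [600.8, -64.7, 89.5]
ee_rot: [0.702, -0.086, 0.087, -0.702]
contact_force: [-1.7, -1.4, 5.6]
gripper_width: 56.1
```

```bash
python3 g.py 600.9,-64.5,250,76 598.9,-332,250,76 598.9,-332,120,76  598.9,-332,86,76
```

```text
t 4.8 pos [600.8 -64.7  89.5] jaw 76.0 F [-1.7 -1.4  5.6] w 56.1 j [ 0.16  0.48 -0.23  0.   -0.86 -1.98]
600.9,-64.5,250,76 [0.0, -3.21, 0.01] [-0.0, -0.0, 0.01]
598.9,-332,250,76 [1.26, -3.21, -5.19] [-0.0, -0.0, 0.01]
598.9,-332,120,76 [1.26, -0.61, -5.19] [-0.0, -0.0, 0.01]
598.9,-332,86,76 [1.26, 0.07, -5.19] [-0.0, -0.0, 0.01]
```

>>> jog_arm(translation=[[0,0,0],[0,0,0],[0,-0.1,0],[0,-0.3,0],[0,-0.7,0],[0,-1.2,0],[0,-1.8,0],[0,-2.4,0],[0,-3.0,0],[0.1,-3.2,-0.3],[0.2,-3.2,-0.8],[0.35,-3.2,-1.4],[0.5,-3.2,-2.1],[0.7,-3.2,-2.8],[0.85,-3.2,-3.5],[1.0,-3.2,-4.2],[1.15,-3.2,-4.7],[1.26,-3.2,-5.05],[1.26,-3.2,-5.19],[1.26,-3.2,-5.19]], rot=[[0,0,0],[0,0,0],[0,0,0],[0,0,0],[0,0,0],[0,0,0],[0,0,0],[0,0,0],[0,0,0],[0,0,0],[0,0,0],[0,0,0],[0,0,0],[0,0,0],[0,0,0],[0,0,0],[0,0,0],[0,0,0],[0,0,0],[0,0,0]], gripper=[0,0,0,0,0,0,0,0,0,0,0,0,0,0,0,0,0,0,0,0])

```text
clock: 6.85
position: [598.3, -332.2, 248.8]
ee_rot: [-0.702, 0.087, -0.087, 0.702]
contact_force: [-0.6, 0.2, -2.4]
gripper_width: 55.6
```

```bash
python3 g.py 598.9,-332,120,76  598.9,-332,86,76
python3 - <<'E'
from h import *
im=optics.get_image('side'); save(im,'s2.png')
E
```

```text
t 6.8 pos [ 598.3 -332.2  248.8] jaw 75.9 F [-0.6  0.2 -2.4] w 55.6 j [-0.27  0.48  0.2  -0.   -1.29 -1.55]
598.9,-332,120,76 [0.01, 2.58, 0.01] [-0.0, -0.01, -0.0]
598.9,-332,86,76 [0.01, 3.26, 0.01] [-0.0, -0.01, -0.0]
```

View pics/s2.png

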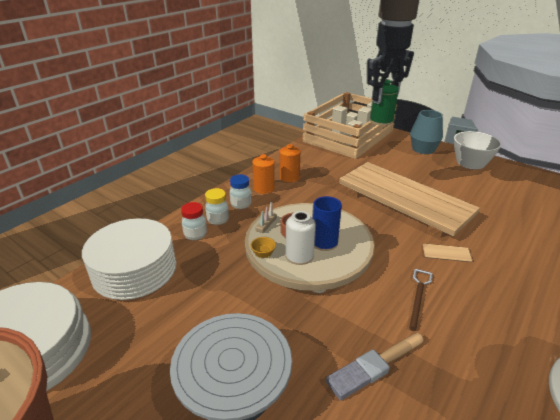

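The green pot is held upright at (384,103) and the other pots are undisturbed. Lowering it onto the board.

>>> jog_arm(translation=[[0.01,0.4,0.01],[0.01,0.9,0.01],[0.01,1.4,0.01],[0.01,1.8,0.01],[0.01,2.2,0.01],[0.01,2.5,0.01],[0.01,2.7,0.01],[0.01,2.85,0.01],[0.01,2.95,0.01],[0.01,3.05,0.01],[0.01,3.12,0.01],[0.01,3.18,0.01],[0.01,3.22,0.01],[0.01,3.25,0.01],[0.01,3.26,0.01],[0.01,3.26,0.01],[0.01,3.26,0.01],[0.01,3.26,0.01]], rot=[[0,0,0],[0,0,0],[0,0,0],[0,0,0],[0,0,0],[0,0,0],[0,0,0],[0,0,0],[0,0,0],[0,0,0],[0,0,0],[0,0,0],[0,0,0],[0,0,0],[0,0,0],[0,0,0],[0,0,0],[0,0,0]], gripper=[0,0,0,0,0,0,0,0,0,0,0,0,0,0,0,0,0,0])

```text
clock: 8.7
position: [599.4, -330.9, 86.3]
ee_rot: [-0.702, 0.086, -0.087, 0.702]
contact_force: [-0.4, -0.6, -1.0]
gripper_width: 56.2
```

>>> jog_arm(translation=[[0,0.01,0],[0,0.02,0],[0,0.02,0],[0,0.02,0],[0,0.02,0],[0,0.02,0],[0,0.02,0],[0,0.02,0],[0,-0.2,0],[0,-0.6,0],[0,-1.1,0],[0,-1.7,0],[0,-2.3,0],[0,-2.9,0],[0,-2.9,0]], rot=[[0,0,0],[0,0,0],[0,0,0],[0,0,0],[0,0,0],[0,0,0],[0,0,0],[0,0,0],[0,0,0],[0,0,0],[0,0,0],[0,0,0],[0,0,0],[0,0,0],[0,0,0]], gripper=[0,0,0.7,0.8,0.9,1,1,1,1,1,1,1,1,1,1])

```text
clock: 10.2
position: [601.5, -332.3, 238.5]
ee_rot: [0.703, -0.082, 0.09, -0.701]
contact_force: [-0.4, 0.1, 0.6]
gripper_width: 85.3
```

```bash
python3 g.py 568.8,50.8,230,135 568.8,50.8,89,135
```

```text
t 10.2 pos [ 601.5 -332.3  238.5] jaw 76.0 F [-0.4  0.1  0.6] w 85.3 j [-0.27  0.48  0.18  0.   -1.26 -1.55]
568.8,50.8,230,135 [-2.49, 0.13, 7.28] [0.06, -7.37, 0.07]
568.8,50.8,89,135 [-2.52, 2.95, 7.28] [0.06, -7.37, 0.07]
```

>>> jog_arm(translation=[[-0.3,0,0.7],[-0.6,0,1.5],[-0.8,0,2.3],[-1.1,0,3.1],[-1.4,0.1,4.0],[-1.7,0.1,4.9],[-2.0,0.1,5.8],[-2.3,0.1,6.6],[-2.49,0.13,7.1],[-2.49,0.13,7.28],[-2.49,0.13,7.28],[-2.49,0.13,7.28],[-2.49,0.13,7.28],[-2.49,0.13,7.28]], rot=[[0,-0.7,0],[0,-1.4,0],[0,-2.1,0],[0,-2.8,0],[0,-3.5,0],[0,-4.2,0],[0.03,-4.9,0.03],[0.05,-5.6,0.05],[0.06,-6.3,0.07],[0.06,-7,0.07],[0.06,-7.37,0.07],[0.06,-7.37,0.07],[0.06,-7.37,0.07],[0.06,-7.37,0.07]], gripper=[1,1,1,1,1,1,1,1,1,1,1,1,1,1])

```text
clock: 11.6
position: [568.7, 50.6, 229.9]
ee_rot: [-0.653, -0.27, 0.27, 0.654]
contact_force: [-0.1, 0.1, 0.6]
gripper_width: 85.5
```

```bash
python3 g.py 568.8,50.8,230,135 568.8,50.8,89,135
python3 - <<'E'
from h import *
im=optics.get_image('side')
for n in ('green_pot','blue_pot','bare_bowl'): print(n,find(im,'side',n))
save(im,'s3.png')
E
```

```text
t 11.6 pos [568.7  50.6 229.9] jaw 134.9 F [-0.1  0.1  0.6] w 85.5 j [ 0.37  0.29 -0.13 -0.   -1.15 -1.16]
568.8,50.8,230,135 [0.0, -0.0, 0.0] [-0.0, -0.01, 0.0]
568.8,50.8,89,135 [0.0, 2.82, 0.0] [-0.0, -0.01, 0.0]
green_pot [(0.97, [595.0, -306.0, 91.0], [372.0, 163.0]), (0.93, [828.0, -137.0, 60.0], [261.0, 172.0]), (0.8, [810.0, -225.0, 50.0], [287.0, 164.0])]
blue_pot [(0.93, [542.0, 4.0, 110.0], [325.0, 221.0]), (0.64, [528.0, 40.0, 39.0], [319.0, 260.0]), (0.63, [594.0, -306.0, 91.0], [373.0, 163.0])]
bare_bowl []
```

Green stands on the board. Next, grip the white pot.

>>> jog_arm(translation=[[0,0.4,0],[0,0.8,0],[0,1.2,0],[0,1.5,0],[0,1.8,0],[0,2.1,0],[0,2.35,0],[0,2.6,0],[0,2.75,0],[0,2.82,0],[0,2.82,0],[0,2.82,0],[0,2.82,0],[0,2.82,0],[0,2.82,0],[0,2.82,0],[0,2.82,0],[0,2.82,0],[0,2.82,0],[0,2.82,0]], rot=[[0,0,0],[0,0,0],[0,0,0],[0,0,0],[0,0,0],[0,0,0],[0,0,0],[0,0,0],[0,0,0],[0,0,0],[0,0,0],[0,0,0],[0,0,0],[0,0,0],[0,0,0],[0,0,0],[0,0,0],[0,0,0],[0,0,0],[0,0,0]], gripper=[1,1,1,1,1,1,1,1,1,1,1,0.85,0.8,0.75,0.7,0.65,0.6,0.6,0.3,0])

```text
clock: 13.8
position: [568.9, 50.8, 89.5]
ee_rot: [-0.653, -0.27, 0.27, 0.653]
contact_force: [-3.1, 1.8, 5.3]
gripper_width: 56.5
```

```bash
python3 g.py 568.8,50.8,250,135 499.6,-320,250,135 499.6,-320,86,135
```

```text
t 13.8 pos [568.9  50.8  89.5] jaw 134.9 F [-3.1  1.8  5.3] w 56.5 j [ 0.37  0.43 -0.31 -0.   -0.83 -1.16]
568.8,50.8,250,135 [0.0, -3.21, 0.0] [0.0, -0.01, 0.01]
499.6,-320,250,135 [-6.22, -3.21, -4.27] [0.0, -0.01, 0.01]
499.6,-320,86,135 [-6.22, 0.07, -4.27] [0.0, -0.01, 0.01]
```

>>> jog_arm(translation=[[0,0,0],[0,-0.1,0],[0,-0.3,0],[0,-0.7,0],[0,-1.2,0],[0,-1.8,0],[0,-2.4,0],[0,-3.0,0],[-0.3,-3.2,-0.2],[-0.8,-3.2,-0.55],[-1.5,-3.2,-1.0],[-2.2,-3.2,-1.5],[-2.9,-3.2,-2.0],[-3.6,-3.2,-2.5],[-4.3,-3.2,-2.95],[-5.0,-3.2,-3.4],[-5.6,-3.2,-3.85],[-6.0,-3.2,-4.1],[-6.22,-3.2,-4.27],[-6.22,-3.2,-4.27]], rot=[[0,0,0],[0,0,0],[0,0,0],[0,0,0],[0,0,0],[0,0,0],[0,0,0],[0,0,0],[0,0,0],[0,0,0],[0,0,0],[0,0,0],[0,0,0],[0,0,0],[0,0,0],[0,0,0],[0,0,0],[0,0,0],[0,0,0],[0,0,0]], gripper=[0,0,0,0,0,0,0,0,0,0,0,0,0,0,0,0,0,0,0,0])

```text
clock: 15.8
position: [498.3, -321.5, 248.4]
ee_rot: [-0.653, -0.269, 0.269, 0.654]
contact_force: [-0.4, -0.7, -4.7]
gripper_width: 56.1
```

```bash
python3 g.py 499.6,-320,86,135
```

```text
t 15.8 pos [ 498.3 -321.5  248.4] jaw 134.8 F [-0.4 -0.7 -4.7] w 56.1 j [-0.3   0.32 -0.05 -0.   -1.21 -0.49]
499.6,-320,86,135 [0.04, 3.25, -0.0] [-0.01, -0.03, 0.0]
```

>>> jog_arm(translation=[[0.01,0.4,0],[0.01,0.9,0],[0.01,1.4,0],[0.01,1.8,0],[0.02,2.2,0],[0.02,2.5,0],[0.02,2.7,0],[0.02,2.85,0],[0.02,2.95,0],[0.02,3.05,0],[0.02,3.12,0],[0.02,3.18,0],[0.02,3.22,0],[0.02,3.25,0],[0.02,3.26,0],[0.02,3.26,0],[0.02,3.26,0],[0.02,3.26,0]], rot=[[0,0,0],[0,0,0],[0,0,0],[0,0,0],[0,0,0],[0,0,0],[0,0,0],[0,0,0],[0,0,0],[0,0,0],[0,0,0],[0,0,0],[0,0,0],[0,0,0],[0,0,0],[0,0,0],[0,0,0],[0,0,0]], gripper=[0,0,0,0,0,0,0,0,0,0,0,0,0,0,0,0,0,0])

```text
clock: 17.6
position: [498.9, -320.7, 85.7]
ee_rot: [-0.653, -0.269, 0.269, 0.654]
contact_force: [-1.5, 0.4, -0.7]
gripper_width: 56.5
```

>>> jog_arm(translation=[[0,0.01,0],[0,0.01,0],[0,0.01,0],[0,0.01,0],[0,0.01,0],[0,0.01,0],[0,0.01,0],[0,0.01,0],[0,-0.2,0],[0,-0.6,0],[0,-1.1,0],[0,-1.7,0],[0,-2.3,0],[0,-2.9,0],[0,-2.9,0]], rot=[[0,0,0],[0,0,0],[0,0,0],[0,0,0],[0,0,0],[0,0,0],[0,0,0],[0,0,0],[0,0,0],[0,0,0],[0,0,0],[0,0,0],[0,0,0],[0,0,0],[0,0,0]], gripper=[0,0,0.7,0.8,0.9,1,1,1,1,1,1,1,1,1,1])

```text
clock: 19.1
position: [501.3, -322.2, 237.0]
ee_rot: [0.656, 0.272, -0.267, -0.651]
contact_force: [0.1, -0.4, 1.2]
gripper_width: 85.2
```

```bash
python3 g.py 551.2,-16.6,230,196 551.2,-16.6,89,196;  python3 - <<'E'
from h import *
im=optics.get_image('top')
for n in ('green_pot','white_pot','blue_pot','bare_bowl'): print(n,find(im,'top',n))
E
```

```text
t 19.1 pos [ 501.3 -322.2  237. ] jaw 134.8 F [ 0.1 -0.4  1.2] w 85.2 j [-0.3   0.33 -0.07  0.   -1.17 -0.49]
551.2,-16.6,230,196 [5.01, 0.12, 3.63] [0.08, -7.65, -0.01]
551.2,-16.6,89,196 [5.0, 2.94, 3.66] [0.08, -7.65, -0.01]
green_pot [(0.94, [809.0, -239.0, 86.0], [407.0, 132.0]), (0.71, [833.0, -155.0, 85.0], [365.0, 122.0]), (0.49, [616.0, -335.0, 123.0], [465.0, 223.0])]
white_pot []
blue_pot [(0.71, [549.0, -17.0, 47.0], [301.0, 260.0]), (0.37, [619.0, -337.0, 121.0], [465.0, 222.0])]
bare_bowl []
```

>>> jog_arm(translation=[[0.4,0,0.3],[0.9,0,0.65],[1.4,0,1.0],[1.9,0,1.4],[2.4,0,1.75],[3.0,0.1,2.2],[3.6,0.1,2.6],[4.2,0.1,3.05],[4.7,0.12,3.4],[5.01,0.12,3.63],[5.01,0.12,3.63],[5.01,0.12,3.63],[5.01,0.12,3.63],[5.01,0.12,3.63],[5.01,0.12,3.63]], rot=[[0,-0.7,0],[0,-1.4,0],[0,-2.1,0],[0,-2.8,0],[0,-3.5,0],[0,-4.2,0],[0.03,-4.9,0],[0.05,-5.6,0],[0.06,-6.3,-0.01],[0.08,-7,-0.01],[0.08,-7.65,-0.01],[0.08,-7.65,-0.01],[0.08,-7.65,-0.01],[0.08,-7.65,-0.01],[0.08,-7.65,-0.01]], gripper=[1,1,1,1,1,1,1,1,1,1,1,1,1,1,1])

```text
clock: 20.85
position: [548.2, -15.7, 223.9]
ee_rot: [-0.421, -0.563, 0.565, 0.431]
contact_force: [-0.8, 0.4, -0.3]
gripper_width: 85.2
```

```bash
python3 g.py 551.2,-16.6,230,196 551.2,-16.6,89,196
```

```text
t 20.9 pos [548.2 -15.7 223.9] jaw -164.1 F [-0.8  0.4 -0.3] w 85.2 j [ 0.26  0.27 -0.18 -0.01 -1.13  0.02]
551.2,-16.6,230,196 [-0.03, -0.12, -0.05] [-0.08, -0.02, 0.07]
551.2,-16.6,89,196 [-0.06, 2.7, -0.08] [-0.08, -0.02, 0.07]
```

>>> jog_arm(translation=[[-0.03,0.2,-0.05],[-0.05,0.6,-0.06],[-0.06,1.0,-0.08],[-0.06,1.35,-0.08],[-0.06,1.7,-0.08],[-0.06,2.0,-0.08],[-0.06,2.25,-0.08],[-0.06,2.5,-0.08],[-0.06,2.63,-0.08],[-0.06,2.7,-0.08],[-0.06,2.7,-0.08],[-0.06,2.7,-0.08],[-0.06,2.7,-0.08],[-0.06,2.7,-0.08],[-0.06,2.7,-0.08],[-0.06,2.7,-0.08],[-0.06,2.7,-0.08],[-0.06,2.7,-0.08],[-0.06,2.7,-0.08],[-0.06,2.7,-0.08]], rot=[[-0.04,0,0.04],[-0.08,-0.02,0.07],[-0.08,-0.02,0.07],[-0.08,-0.02,0.07],[-0.08,-0.02,0.07],[-0.08,-0.02,0.07],[-0.08,-0.02,0.07],[-0.08,-0.02,0.07],[-0.08,-0.02,0.07],[-0.08,-0.02,0.07],[-0.08,-0.02,0.07],[-0.08,-0.02,0.07],[-0.08,-0.02,0.07],[-0.08,-0.02,0.07],[-0.08,-0.02,0.07],[-0.08,-0.02,0.07],[-0.08,-0.02,0.07],[-0.08,-0.02,0.07],[-0.08,-0.02,0.07],[-0.08,-0.02,0.07]], gripper=[1,1,1,1,1,1,1,1,1,1,1,0.85,0.8,0.75,0.7,0.65,0.6,0.6,0.3,0])

```text
clock: 22.85
position: [551.8, -16.5, 89.7]
ee_rot: [0.426, 0.565, -0.565, -0.425]
contact_force: [-0.5, 0.1, 5.8]
gripper_width: 57.0
```

```bash
python3 g.py 551.2,-16.6,250,196 400.3,-308,250,196 400.3,-308,86,196
```

```text
t 22.9 pos [551.8 -16.5  89.7] jaw -163.9 F [-0.5  0.1  5.8] w 57.0 j [ 0.26  0.41 -0.36  0.   -0.8   0.02]
551.2,-16.6,250,196 [-0.0, -3.21, 0.01] [0.01, 0.01, -0.01]
400.3,-308,250,196 [-4.77, -3.21, 4.52] [0.01, 0.01, -0.01]
400.3,-308,86,196 [-4.76, 0.07, 4.52] [0.01, 0.01, -0.01]
```

>>> jog_arm(translation=[[0,0,0],[0,-0.1,0],[0,-0.3,0],[0,-0.7,0],[0,-1.2,0],[0,-1.8,0],[0,-2.4,0],[0,-3.0,0],[-0.2,-3.2,0.2],[-0.6,-3.2,0.6],[-1.1,-3.2,1.05],[-1.65,-3.2,1.55],[-2.2,-3.2,2.1],[-2.75,-3.2,2.6],[-3.3,-3.2,3.1],[-3.8,-3.2,3.6],[-4.3,-3.2,4.05],[-4.6,-3.2,4.35],[-4.76,-3.2,4.52],[-4.76,-3.2,4.52]], rot=[[0,0,0],[0,0,0],[0,0,0],[0,0,0],[0,0,0],[0,0,0],[0,0,0],[0,0,0],[0,0,0],[0,0,0],[0,0,0],[0,0,0],[0,0,0],[0,0,0],[0,0,0],[0,0,0],[0,0,0],[0,0,0],[0,0,0],[0,0,0]], gripper=[0,0,0,0,0,0,0,0,0,0,0,0,0,0,0,0,0,0,0,0])

```text
clock: 24.85
position: [398.6, -308.4, 248.7]
ee_rot: [0.426, 0.565, -0.564, -0.426]
contact_force: [-0.1, -0.3, -2.8]
gripper_width: 57.0
```

```bash
python3 g.py 400.3,-308,86,196
```

```text
t 24.9 pos [ 398.6 -308.4  248.7] jaw -164.1 F [-0.1 -0.3 -2.8] w 57.0 j [-0.34  0.16 -0.25 -0.   -1.15  0.61]
400.3,-308,86,196 [-0.0, 3.25, -0.03] [0.0, -0.01, 0.0]
```

>>> jog_arm(translation=[[0,0.4,-0.02],[0,0.9,-0.03],[0,1.4,-0.03],[0,1.8,-0.03],[0,2.2,-0.03],[0,2.5,-0.03],[0,2.7,-0.03],[0,2.85,-0.03],[0,2.95,-0.03],[0,3.05,-0.03],[0,3.12,-0.03],[0,3.18,-0.03],[0,3.22,-0.03],[0,3.25,-0.03],[0,3.26,-0.03],[0,3.26,-0.03],[0,3.26,-0.03],[0,3.26,-0.03]], rot=[[0,0,0],[0,0,0],[0,0,0],[0,0,0],[0,0,0],[0,0,0],[0,0,0],[0,0,0],[0,0,0],[0,0,0],[0,0,0],[0,0,0],[0,0,0],[0,0,0],[0,0,0],[0,0,0],[0,0,0],[0,0,0]], gripper=[0,0,0,0,0,0,0,0,0,0,0,0,0,0,0,0,0,0])

```text
clock: 26.65
position: [400.1, -307.9, 85.8]
ee_rot: [0.426, 0.565, -0.564, -0.426]
contact_force: [-0.3, 0.4, -3.1]
gripper_width: 56.9
```

>>> jog_arm(translation=[[0,0.01,0],[0,0.01,0],[0,0.01,0],[0,0.01,0],[0,0.01,0],[0,0.01,0],[0,0.01,0],[0,0.01,0],[0,-0.2,0],[0,-0.6,0],[0,-1.1,0],[0,-1.7,0],[0,-2.3,0],[0,-2.9,0],[0,-2.9,0],[0,-2.9,0],[0,-2.9,0]], rot=[[0,0,0],[0,0,0],[0,0,0],[0,0,0],[0,0,0],[0,0,0],[0,0,0],[0,0,0],[0,0,0],[0,0,0],[0,0,0],[0,0,0],[0,0,0],[0,0,0],[0,0,0],[0,0,0],[0,0,0]], gripper=[0,0,0.7,0.8,0.9,1,1,1,1,1,1,1,1,1,1,1,1])

```text
clock: 28.35
position: [399.4, -307.7, 230.1]
ee_rot: [0.426, 0.565, -0.564, -0.427]
contact_force: [0.1, 0.1, -0.9]
gripper_width: 85.6
```

```bash
python3 g.py 500,-150,230,135 617.5,2.5,230,135 617.5,2.5,45,135
python3 - <<'E'
from h import *
t=optics.get_image('top'); save(t,'t4.png',(190,150,500,380),2.5)
E
```

```text
t 28.4 pos [ 399.4 -307.7  230.1] jaw -164.1 F [ 0.1  0.1 -0.9] w 85.6 j [-0.33  0.18 -0.28 -0.   -1.11  0.61]
500,-150,230,135 [2.48, 0.01, -2.8] [-0.01, 7.61, 0.01]
617.5,2.5,230,135 [4.77, 0.01, -5.89] [-0.01, 7.61, 0.01]
617.5,2.5,45,135 [4.77, 3.71, -5.89] [-0.01, 7.61, 0.01]
```

View pics/t4.png

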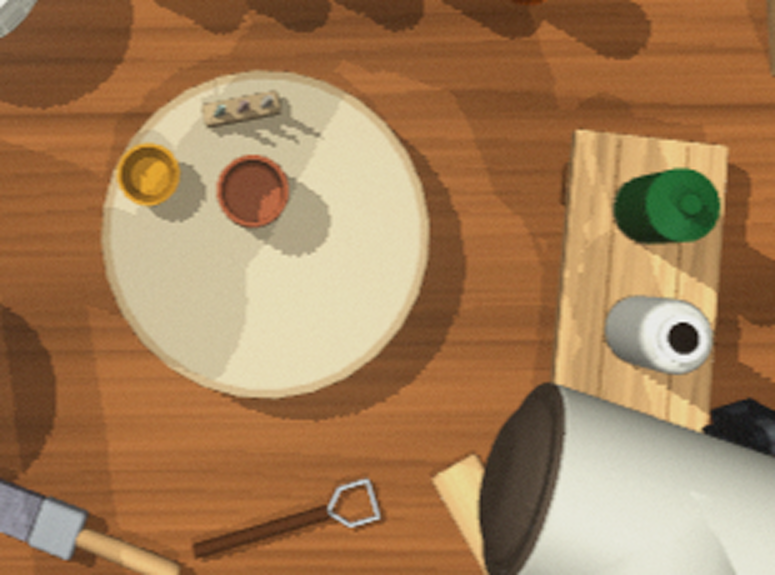

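Green and white stand inside the board at crop (667,205) and (660,336), and the bowl, dish and cones have not moved. The arm hides blue. Next, move over the bowl.

>>> jog_arm(translation=[[0.3,0,-0.35],[0.7,0,-0.8],[1.1,0,-1.3],[1.5,0,-1.8],[2.0,0,-2.4],[2.5,0,-3.0],[3.0,0,-3.6],[3.5,0,-4.3],[4.0,0,-4.9],[4.4,0.01,-5.4],[4.77,0.01,-5.89],[4.77,0.01,-5.89],[4.77,0.01,-5.89],[4.77,0.01,-5.89],[4.77,0.01,-5.89],[4.77,0.01,-5.89]], rot=[[0,0.7,0],[0,1.4,0],[0,2.1,0],[0,2.8,0],[0,3.5,0],[0,4.2,0],[0,4.9,0],[0,5.6,0],[0,6.3,0],[0,7.0,0],[-0.01,7.61,0.01],[-0.01,7.61,0.01],[-0.01,7.61,0.01],[-0.01,7.61,0.01],[-0.01,7.61,0.01],[-0.01,7.61,0.01]], gripper=[1,1,1,1,1,1,1,1,1,1,1,1,1,1,1,1])

```text
clock: 30.0
position: [616.8, 1.5, 229.8]
ee_rot: [-0.653, -0.27, 0.27, 0.653]
contact_force: [-0.0, 0.2, 0.3]
gripper_width: 85.7
```

```bash
python3 g.py 617.5,2.5,45,135;  python3 - <<'E'
from h import *
t=optics.get_image('top'); save(t,'t5.png')
for n in ('blue_pot','white_pot','green_pot'): print(n,find(t,'top',n))
E
```

```text
t 30.0 pos [616.8   1.5 229.8] jaw 135.0 F [-0.   0.2  0.3] w 85.7 j [ 0.26  0.37 -0.02 -0.   -1.18 -1.05]
617.5,2.5,45,135 [0.02, 3.7, 0.0] [-0.0, -0.0, -0.0]
blue_pot [(0.63, [401.0, -309.0, 99.0], [453.0, 335.0]), (0.19, [456.0, 392.0, 71.0], [102.0, 308.0])]
white_pot [(0.87, [502.0, -307.0, 125.0], [454.0, 283.0])]
green_pot [(0.94, [833.0, -154.0, 85.0], [365.0, 122.0]), (0.84, [600.0, -324.0, 122.0], [459.0, 232.0]), (0.67, [807.0, -238.0, 85.0], [406.0, 133.0])]
```

View pics/t5.png

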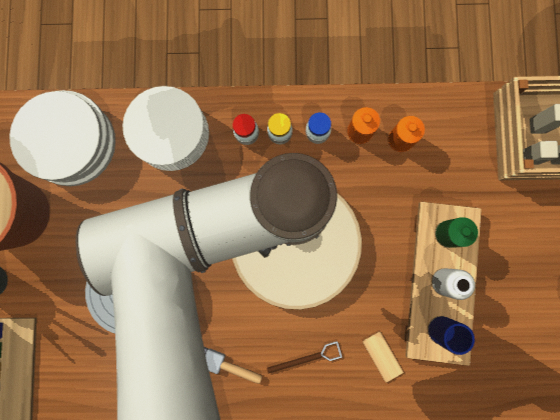

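All three pots stand on the board at (460,232), (460,284) and (457,337). Descending on the bowl.

>>> jog_arm(translation=[[0.02,0.5,0],[0.02,1.0,0],[0.02,1.5,0],[0.02,1.9,0],[0.02,2.3,0],[0.02,2.7,0],[0.02,3.0,0],[0.02,3.3,0],[0.02,3.55,0],[0.02,3.65,0],[0.02,3.7,0],[0.02,3.7,0],[0.02,3.7,0],[0.02,3.7,0],[0.02,3.7,0],[0.02,3.7,0],[0.02,3.7,0],[0.02,3.7,0],[0.02,3.7,0],[0.02,3.7,0]], rot=[[0,0,0],[0,0,0],[0,0,0],[0,0,0],[0,0,0],[0,0,0],[0,0,0],[0,0,0],[0,0,0],[0,0,0],[0,0,0],[0,0,0],[0,0,0],[0,0,0],[0,0,0],[0,0,0],[0,0,0],[0,0,0],[0,0,0],[0,0,0]], gripper=[1,1,1,1,1,1,1,1,1,1,1,1,0.85,0.8,0.75,0.7,0.65,0.6,0.3,0])

```text
clock: 32.2
position: [618.2, 2.8, 45.9]
ee_rot: [0.653, 0.271, -0.27, -0.653]
contact_force: [-1.5, -0.1, 5.5]
gripper_width: 59.4
```

```bash
python3 g.py 617.5,2.5,200,135 490,337,200,135 490,337,82,135
```

```text
t 32.2 pos [618.2   2.8  45.9] jaw 135.0 F [-1.5 -0.1  5.5] w 59.4 j [ 0.27  0.55 -0.23  0.   -0.79 -1.05]
617.5,2.5,200,135 [-0.01, -3.08, 0.0] [0.0, 0.0, 0.01]
490,337,200,135 [2.92, -3.08, 6.54] [0.0, 0.0, 0.01]
490,337,82,135 [2.92, -0.72, 6.54] [0.0, 0.0, 0.01]
```

>>> jog_arm(translation=[[0,0,0],[0,-0.1,0],[0,-0.3,0],[0,-0.7,0],[0,-1.2,0],[0,-1.8,0],[0,-2.4,0],[0.1,-2.9,0.2],[0.3,-3.08,0.65],[0.6,-3.08,1.3],[0.9,-3.08,2.0],[1.2,-3.08,2.7],[1.5,-3.08,3.4],[1.8,-3.08,4.1],[2.15,-3.08,4.8],[2.45,-3.08,5.5],[2.7,-3.08,6.05],[2.85,-3.08,6.4],[2.92,-3.08,6.54],[2.92,-3.08,6.54]], rot=[[0,0,0],[0,0,0],[0,0,0],[0,0,0],[0,0,0],[0,0,0],[0,0,0],[0,0,0],[0,0,0],[0,0,0],[0,0,0],[0,0,0],[0,0,0],[0,0,0],[0,0,0],[0,0,0],[0,0,0],[0,0,0],[0,0,0],[0,0,0]], gripper=[0,0,0,0,0,0,0,0,0,0,0,0,0,0,0,0,0,0,0,0])

```text
clock: 34.2
position: [489.8, 337.4, 199.8]
ee_rot: [0.653, 0.271, -0.271, -0.653]
contact_force: [-0.3, -0.3, -1.6]
gripper_width: 59.1
```

```bash
python3 - <<'E'
from h import *
s=optics.get_image('side'); print('wheel side',px2w(s,231.3,359,75)); save(s,'s6.png',(130,170,410,420),2.5)
E
python3 g.py 489.5,337,82,135
```

```text
wheel side [489.36858038 338.49618473  75.        ]
t 34.2 pos [490.  336.6 199.7] jaw 135.0 F [ 0.1 -0.1 -1.6] w 59.8 j [ 0.87  0.36 -0.12  0.   -1.1  -1.66]
489.5,337,82,135 [-0.0, 2.35, 0.01] [0.01, 0.0, 0.0]
```

View pics/s6.png

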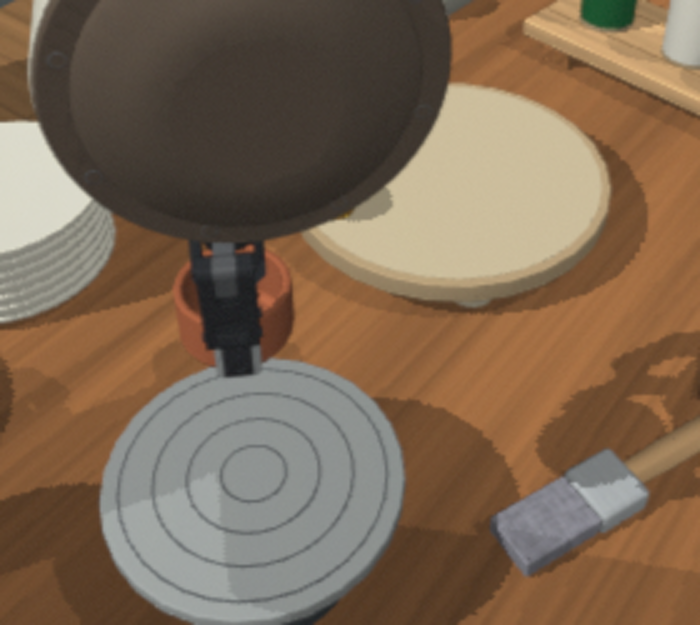

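The bowl is held level at crop (235,310), above the wheel centred at (253,473). Side and top agree on the wheel centre. Lowering.

>>> jog_arm(translation=[[0,0.3,0.01],[0,0.7,0.01],[0,1.1,0.01],[0,1.4,0.01],[0,1.65,0.01],[0,1.85,0.01],[0,2.0,0.01],[0,2.1,0.01],[0,2.18,0.01],[0,2.24,0.01],[0,2.29,0.01],[0,2.33,0.01],[0,2.36,0.01],[0,2.36,0.01],[0,2.36,0.01],[0,2.36,0.01]], rot=[[0,0,0],[0,0,0],[0,0,0],[0,0,0],[0,0,0],[0,0,0],[0,0,0],[0,0,0],[0,0,0],[0,0,0],[0,0,0],[0,0,0],[0,0,0],[0,0,0],[0,0,0],[0,0,0]], gripper=[0,0,0,0,0,0,0,0,0,0,0,0,0,0,0,0])

```text
clock: 35.85
position: [489.8, 337.0, 81.9]
ee_rot: [0.653, 0.271, -0.27, -0.653]
contact_force: [-0.3, 0.3, -1.8]
gripper_width: 59.4
```

Still hovering by about 1 mm. Lower a little, open and rise.

>>> jog_arm(translation=[[0,0.01,0],[0,0.02,0],[0,0.02,0],[0,0.02,0],[0,0.02,0],[0,0.02,0],[0,0.02,0],[0,0.02,0],[0,0.02,0],[0,-0.2,0],[0,-0.6,0],[0,-1.1,0],[0,-1.7,0],[0,-2.3,0],[0,-2.9,0],[0,-3.1,0],[0,-3.1,0],[0,-3.1,0],[0,-3.1,0]], rot=[[0,0,0],[0,0,0],[0,0,0],[0,0,0],[0,0,0],[0,0,0],[0,0,0],[0,0,0],[0,0,0],[0,0,0],[0,0,0],[0,0,0],[0,0,0],[0,0,0],[0,0,0],[0,0,0],[0,0,0],[0,0,0],[0,0,0]], gripper=[0,0,0,0.72,0.8,0.9,1,1,1,1,1,1,1,1,1,1,1,1,1])

```text
clock: 37.75
position: [488.9, 336.4, 235.1]
ee_rot: [0.654, 0.27, -0.271, -0.653]
contact_force: [-0.7, 1.4, -0.6]
gripper_width: 85.3
```

```bash
python3 g.py 498.9,-320.7,240,135 498.9,-320.7,85.5,135
python3 - <<'E'
from h import *
s=optics.get_image('side'); print(find(s,'side','bare_bowl'))
E
```

```text
t 37.8 pos [488.9 336.4 235.1] jaw 135.0 F [-0.7  1.4 -0.6] w 85.3 j [ 0.88  0.33 -0.06  0.   -1.18 -1.66]
498.9,-320.7,240,135 [-9.15, -0.07, -9.43] [0.0, -0.0, -0.02]
498.9,-320.7,85.5,135 [-9.14, 3.02, -9.43] [0.0, -0.0, -0.02]
[(0.93, [491.0, 336.0, 97.0], [230.0, 348.0])]
```

>>> jog_arm(translation=[[-0.3,0,-0.3],[-0.8,0,-0.8],[-1.4,0,-1.45],[-2.0,0,-2.05],[-2.6,0,-2.7],[-3.2,0,-3.3],[-3.8,0,-3.9],[-4.4,0,-4.55],[-5.0,0,-5.15],[-5.6,0,-5.8],[-6.2,0,-6.4],[-6.8,0,-7.0],[-7.4,0,-7.6],[-8.0,0,-8.25],[-8.6,0,-8.85],[-9.0,-0.07,-9.25],[-9.15,-0.07,-9.43],[-9.15,-0.07,-9.43],[-9.15,-0.07,-9.43],[-9.15,-0.07,-9.43]], rot=[[0,0,0],[0,0,0],[0,0,0],[0,0,0],[0,0,0],[0,0,0],[0,0,0],[0,0,0],[0,0,0],[0,0,0],[0,0,0],[0,0,0],[0,0,0],[0,0,0],[0,0,0],[0,0,-0.02],[0,0,-0.02],[0,0,-0.02],[0,0,-0.02],[0,0,-0.02]], gripper=[1,1,1,1,1,1,1,1,1,1,1,1,1,1,1,1,1,1,1,1])

```text
clock: 39.85
position: [499.2, -319.0, 240.2]
ee_rot: [0.653, 0.271, -0.271, -0.653]
contact_force: [-0.1, -0.0, -0.3]
gripper_width: 85.7
```

```bash
python3 g.py 498.9,-320.7,85.5,135
python3 - <<'E'
from h import *
t=optics.get_image('top'); print(find(t,'top','bare_bowl')); save(t,'t7.png',(60,180,340,360),2.5)
E
```

```text
t 39.9 pos [ 499.2 -319.   240.2] jaw 135.1 F [-0.1 -0.  -0.3] w 85.7 j [-0.3   0.32 -0.06 -0.   -1.19 -0.49]
498.9,-320.7,85.5,135 [-0.03, 3.09, -0.02] [0.0, 0.01, 0.0]
[(0.6, [489.0, 343.0, 88.0], [123.0, 292.0])]
```

View pics/t7.png

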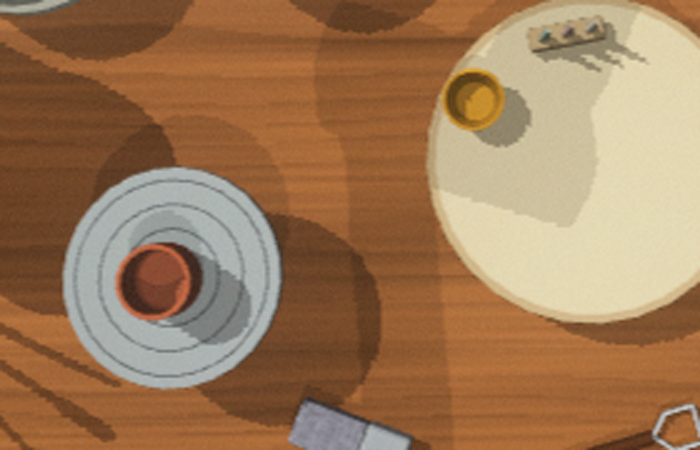

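The bowl sits central on the wheel: rim at crop (157,281), wheel centre (172,277), and the offset matches the parallax to about 2 mm. Now the white pot goes back.

>>> jog_arm(translation=[[-0.03,0.4,-0.02],[-0.03,0.8,-0.02],[-0.03,1.2,-0.02],[-0.03,1.6,-0.02],[-0.03,2.0,-0.02],[-0.03,2.3,-0.02],[-0.03,2.6,-0.02],[-0.03,2.85,-0.02],[-0.03,3.0,-0.02],[-0.03,3.09,-0.02],[-0.03,3.09,-0.02],[-0.03,3.09,-0.02],[-0.03,3.09,-0.02],[-0.03,3.09,-0.02],[-0.03,3.09,-0.02],[-0.03,3.09,-0.02],[-0.03,3.09,-0.02],[-0.03,3.09,-0.02],[-0.03,3.09,-0.02],[-0.03,3.09,-0.02]], rot=[[0,0,0],[0,0,0],[0,0,0],[0,0,0],[0,0,0],[0,0,0],[0,0,0],[0,0,0],[0,0,0],[0,0,0],[0,0,0],[0,0,0],[0,0,0],[0,0,0],[0,0,0],[0,0,0],[0,0,0],[0,0,0],[0,0,0],[0,0,0]], gripper=[1,1,1,1,1,1,1,1,1,1,1,0.85,0.8,0.75,0.7,0.65,0.6,0.6,0.3,0])

```text
clock: 41.95
position: [499.1, -320.8, 86.8]
ee_rot: [0.653, 0.272, -0.271, -0.653]
contact_force: [-1.6, 2.4, 6.2]
gripper_width: 56.5
```

```bash
python3 g.py 498.9,-320.7,250,135 568.9,50.8,250,135 568.9,50.8,90,135
```

```text
t 42.0 pos [ 499.1 -320.8   86.8] jaw 135.1 F [-1.6  2.4  6.2] w 56.5 j [-0.3   0.47 -0.26  0.   -0.84 -0.48]
498.9,-320.7,250,135 [0.0, -3.26, 0.0] [0.01, 0.01, 0.0]
568.9,50.8,250,135 [6.25, -3.26, 4.25] [0.01, 0.01, 0.0]
568.9,50.8,90,135 [6.25, -0.06, 4.26] [0.01, 0.01, 0.0]
```

>>> jog_arm(translation=[[0,0,0],[0,-0.1,0],[0,-0.3,0],[0,-0.7,0],[0,-1.2,0],[0,-1.8,0],[0,-2.4,0],[0,-3.0,0],[0.3,-3.26,0.2],[0.8,-3.26,0.55],[1.5,-3.26,1.0],[2.2,-3.26,1.5],[2.9,-3.26,2.0],[3.6,-3.26,2.45],[4.3,-3.26,2.9],[5.0,-3.26,3.4],[5.6,-3.26,3.8],[6.0,-3.26,4.1],[6.25,-3.26,4.25],[6.25,-3.26,4.25]], rot=[[0,0,0],[0,0,0],[0,0,0],[0,0,0],[0,0,0],[0,0,0],[0,0,0],[0,0,0],[0,0,0],[0,0,0],[0,0,0],[0,0,0],[0,0,0],[0,0,0],[0,0,0],[0,0,0],[0,0,0],[0,0,0],[0,0,0],[0,0,0]], gripper=[0,0,0,0,0,0,0,0,0,0,0,0,0,0,0,0,0,0,0,0])

```text
clock: 43.95
position: [569.1, 52.1, 249.5]
ee_rot: [0.653, 0.272, -0.272, -0.653]
contact_force: [-0.1, -0.3, -3.2]
gripper_width: 56.2
```

```bash
python3 g.py 568.9,50.8,90.5,135
```

```text
t 44.0 pos [569.1  52.1 249.5] jaw 135.2 F [-0.1 -0.3 -3.2] w 56.2 j [ 0.37  0.28 -0.1   0.   -1.19 -1.16]
568.9,50.8,90.5,135 [-0.02, 3.18, -0.01] [0.01, 0.03, 0.0]
```

>>> jog_arm(translation=[[-0.02,0.4,-0.01],[-0.02,0.9,-0.01],[-0.02,1.4,-0.01],[-0.02,1.8,-0.01],[-0.02,2.1,-0.01],[-0.02,2.4,-0.01],[-0.02,2.6,-0.01],[-0.02,2.75,-0.01],[-0.02,2.86,-0.01],[-0.02,2.96,-0.01],[-0.02,3.03,-0.01],[-0.02,3.09,-0.01],[-0.02,3.13,-0.01],[-0.02,3.16,-0.01],[-0.02,3.17,-0.01],[-0.02,3.17,-0.01],[-0.02,3.17,-0.01],[-0.02,3.17,-0.01]], rot=[[0,0,0],[0,0,0],[0,0,0],[0,0,0],[0,0,0],[0,0,0],[0,0,0],[0,0,0],[0,0,0],[0,0,0],[0,0,0],[0,0,0],[0,0,0],[0,0,0],[0,0,0],[0,0,0],[0,0,0],[0,0,0]], gripper=[0,0,0,0,0,0,0,0,0,0,0,0,0,0,0,0,0,0])

```text
clock: 45.75
position: [569.0, 51.0, 91.2]
ee_rot: [0.653, 0.272, -0.272, -0.652]
contact_force: [-0.0, 0.8, -3.7]
gripper_width: 56.3
```

>>> jog_arm(translation=[[0,0.01,0],[0,0.01,0],[0,0.01,0],[0,0.01,0],[0,0.01,0],[0,0.01,0],[0,0.01,0],[0,0.01,0],[0,-0.2,0],[0,-0.6,0],[0,-1.1,0],[0,-1.7,0],[0,-2.3,0],[0,-2.9,0],[0,-2.9,0],[0,-2.9,0],[0,-2.9,0]], rot=[[0,0,0],[0,0,0],[0,0,0],[0,0,0],[0,0,0],[0,0,0],[0,0,0],[0,0,0],[0,0,0],[0,0,0],[0,0,0],[0,0,0],[0,0,0],[0,0,0],[0,0,0],[0,0,0],[0,0,0]], gripper=[0,0,0.7,0.8,0.9,1,1,1,1,1,1,1,1,1,1,1,1])

```text
clock: 47.45
position: [568.1, 50.9, 235.4]
ee_rot: [0.653, 0.272, -0.272, -0.653]
contact_force: [0.1, -0.3, -0.5]
gripper_width: 85.3
```

```bash
python3 g.py 400.1,-307.9,240,196 400.1,-307.9,86.5,196
```

```text
t 47.5 pos [568.1  50.9 235.4] jaw 135.2 F [ 0.1 -0.3 -0.5] w 85.3 j [ 0.37  0.29 -0.12  0.   -1.16 -1.15]
400.1,-307.9,240,196 [-7.46, -0.09, -2.67] [-0.0, -7.6, -0.0]
400.1,-307.9,86.5,196 [-7.46, 2.98, -2.67] [-0.0, -7.6, -0.0]
```

>>> jog_arm(translation=[[-0.3,0,-0.1],[-0.8,0,-0.3],[-1.4,0,-0.5],[-2.0,0,-0.7],[-2.7,0,-1.0],[-3.4,0,-1.2],[-4.1,0,-1.5],[-4.8,0,-1.7],[-5.5,0,-2.0],[-6.2,-0.09,-2.2],[-6.8,-0.09,-2.4],[-7.2,-0.09,-2.6],[-7.46,-0.09,-2.67],[-7.46,-0.09,-2.67],[-7.46,-0.09,-2.67],[-7.46,-0.09,-2.67]], rot=[[0,-0.6,0],[0,-1.2,0],[0,-1.8,0],[0,-2.4,0],[0,-3.0,0],[0,-3.6,0],[0,-4.2,0],[0,-4.8,0],[0,-5.4,0],[0,-6.1,0],[0,-6.7,0],[0,-7.3,0],[0,-7.6,0],[0,-7.6,0],[0,-7.6,0],[0,-7.6,0]], gripper=[1,1,1,1,1,1,1,1,1,1,1,1,1,1,1,1])

```text
clock: 49.05
position: [400.2, -307.4, 239.7]
ee_rot: [-0.425, -0.565, 0.565, 0.426]
contact_force: [0.2, -0.1, 0.7]
gripper_width: 85.7
```

```bash
python3 g.py 400.1,-307.9,86.5,196
python3 - <<'E'
from h import *
t=optics.get_image('top'); print(find(t,'top','white_pot'),find(t,'top','small_dish'),find(t,'top','cone_pack'))
s=optics.get_image('side'); print(find(s,'side','white_pot'),find(s,'side','blue_pot'))
E
```

```text
t 49.0 pos [ 400.2 -307.4  239.7] jaw -164.0 F [ 0.2 -0.1  0.7] w 85.7 j [-0.33  0.17 -0.27  0.   -1.13  0.61]
400.1,-307.9,86.5,196 [-0.01, 3.06, -0.0] [-0.01, 0.0, 0.0]
[(0.76, [570.0, 51.0, 129.0], [267.0, 250.0])] [(0.89, [634.0, 88.0, 51.0], [251.0, 220.0])] [(0.8, [689.0, 7.0, 53.0], [289.0, 194.0])]
[(0.72, [556.0, 70.0, 105.0], [300.0, 237.0])] [(0.9, [398.0, -286.0, 100.0], [446.0, 188.0]), (0.62, [539.0, 18.0, 37.0], [320.0, 253.0])]
```

>>> jog_arm(translation=[[-0.01,0.4,0],[-0.01,0.8,0],[-0.01,1.2,0],[-0.01,1.6,0],[-0.01,2.0,0],[-0.01,2.3,0],[-0.01,2.6,0],[-0.01,2.85,0],[-0.01,3.0,0],[-0.01,3.06,0],[-0.01,3.06,0],[-0.01,3.06,0],[-0.01,3.06,0],[-0.01,3.06,0],[-0.01,3.06,0],[-0.01,3.06,0],[-0.01,3.06,0],[-0.01,3.06,0],[-0.01,3.06,0],[-0.01,3.06,0]], rot=[[0,0,0],[0,0,0],[0,0,0],[0,0,0],[0,0,0],[0,0,0],[0,0,0],[0,0,0],[0,0,0],[0,0,0],[0,0,0],[0,0,0],[0,0,0],[0,0,0],[0,0,0],[0,0,0],[0,0,0],[0,0,0],[0,0,0],[0,0,0]], gripper=[1,1,1,1,1,1,1,1,1,1,1,0.85,0.8,0.75,0.7,0.65,0.6,0.6,0.3,0])

```text
clock: 51.4
position: [400.8, -308.4, 88.0]
ee_rot: [-0.425, -0.565, 0.565, 0.425]
contact_force: [-0.7, 1.3, 5.7]
gripper_width: 57.2
```

```bash
python3 g.py 400,-308,250,196 551.6,-16.5,250,196 551.6,-16.5,90,196
```

```text
t 51.4 pos [ 400.8 -308.4   88. ] jaw -163.9 F [-0.7  1.3  5.7] w 57.2 j [-0.33  0.34 -0.47  0.   -0.75  0.61]
400,-308,250,196 [0.01, -3.24, 0.01] [-0.0, 0.01, -0.01]
551.6,-16.5,250,196 [4.77, -3.25, -4.52] [-0.0, 0.01, -0.01]
551.6,-16.5,90,196 [4.77, -0.05, -4.52] [-0.0, 0.01, -0.01]
```

>>> jog_arm(translation=[[0,0,0],[0,-0.1,0],[0,-0.3,0],[0,-0.7,0],[0,-1.2,0],[0,-1.8,0],[0,-2.4,0],[0,-3.0,0],[0.2,-3.24,-0.2],[0.6,-3.24,-0.6],[1.1,-3.24,-1.05],[1.65,-3.24,-1.55],[2.2,-3.24,-2.1],[2.75,-3.24,-2.6],[3.3,-3.24,-3.1],[3.8,-3.24,-3.6],[4.3,-3.24,-4.05],[4.6,-3.24,-4.35],[4.77,-3.24,-4.52],[4.77,-3.24,-4.52]], rot=[[0,0,0],[0,0,0],[0,0,0],[0,0,0],[0,0,0],[0,0,0],[0,0,0],[0,0,0],[0,0,0],[0,0,0],[0,0,0],[0,0,0],[0,0,0],[0,0,0],[0,0,0],[0,0,0],[0,0,0],[0,0,0],[0,0,0],[0,0,0]], gripper=[0,0,0,0,0,0,0,0,0,0,0,0,0,0,0,0,0,0,0,0])

```text
clock: 53.4
position: [551.9, -15.0, 248.8]
ee_rot: [-0.424, -0.565, 0.566, 0.425]
contact_force: [0.0, -0.4, -1.2]
gripper_width: 57.3
```

```bash
python3 g.py 551.6,-16.5,91,196
```

```text
t 53.4 pos [551.9 -15.  248.8] jaw -163.8 F [ 0.  -0.4 -1.2] w 57.3 j [ 0.27  0.25 -0.14  0.   -1.18  0.02]
551.6,-16.5,91,196 [-0.03, 3.16, 0.01] [-0.01, 0.02, -0.0]
```

>>> jog_arm(translation=[[-0.02,0.4,0.01],[-0.03,0.9,0.01],[-0.03,1.4,0.01],[-0.03,1.8,0.01],[-0.03,2.1,0.01],[-0.03,2.4,0.01],[-0.03,2.6,0.01],[-0.03,2.75,0.01],[-0.03,2.86,0.01],[-0.03,2.95,0.01],[-0.03,3.02,0.01],[-0.03,3.08,0.01],[-0.03,3.12,0.01],[-0.03,3.15,0.01],[-0.03,3.16,0.01],[-0.03,3.16,0.01],[-0.03,3.16,0.01],[-0.03,3.16,0.01]], rot=[[0,0,0],[0,0,0],[0,0,0],[0,0,0],[0,0,0],[0,0,0],[0,0,0],[0,0,0],[0,0,0],[0,0,0],[0,0,0],[0,0,0],[0,0,0],[0,0,0],[0,0,0],[0,0,0],[0,0,0],[0,0,0]], gripper=[0,0,0,0,0,0,0,0,0,0,0,0,0,0,0,0,0,0])

```text
clock: 55.2
position: [551.7, -16.8, 92.0]
ee_rot: [-0.425, -0.565, 0.566, 0.424]
contact_force: [-3.2, 1.2, 6.0]
gripper_width: 56.8
```

>>> jog_arm(translation=[[0,0.01,0],[0,0.01,0],[0,0.01,0],[0,0.01,0],[0,0.01,0],[0,0.01,0],[0,0.01,0],[0,0.01,0],[0,-0.2,0],[0,-0.6,0],[0,-1.1,0],[0,-1.7,0],[0,-2.3,0],[0,-2.9,0],[0,-2.9,0],[0,-2.9,0],[0,-2.9,0]], rot=[[0,0,0],[0,0,0],[0,0,0],[0,0,0],[0,0,0],[0,0,0],[0,0,0],[0,0,0],[0,0,0],[0,0,0],[0,0,0],[0,0,0],[0,0,0],[0,0,0],[0,0,0],[0,0,0],[0,0,0]], gripper=[0,0,0.7,0.8,0.9,1,1,1,1,1,1,1,1,1,1,1,1])

```text
clock: 56.9
position: [551.1, -16.6, 236.3]
ee_rot: [-0.424, -0.565, 0.566, 0.425]
contact_force: [0.8, -0.7, -0.2]
gripper_width: 85.2
```

```bash
python3 g.py 575,-170,240,136 599.4,-331,240,76 599.4,-331,86.5,76
```

```text
t 56.9 pos [551.1 -16.6 236.3] jaw -163.8 F [ 0.8 -0.7 -0.2] w 85.2 j [ 0.26  0.26 -0.17  0.   -1.15  0.02]
575,-170,240,136 [-3.08, -0.07, 0.4] [-0.02, 7.52, -0.01]
599.4,-331,240,76 [-6.31, -0.07, 0.83] [-0.01, 15.02, -0.02]
599.4,-331,86.5,76 [-6.31, 3.0, 0.82] [-0.01, 15.02, -0.02]
```

>>> jog_arm(translation=[[-0.2,0,0.0],[-0.5,0,0.05],[-0.9,0,0.1],[-1.3,0,0.15],[-1.7,0,0.2],[-2.1,0,0.3],[-2.5,0,0.35],[-2.9,0,0.4],[-3.3,0,0.45],[-3.7,0,0.5],[-4.1,0,0.55],[-4.5,0,0.6],[-4.9,-0.05,0.65],[-5.3,-0.07,0.7],[-5.7,-0.07,0.75],[-6.0,-0.07,0.8],[-6.31,-0.07,0.83],[-6.31,-0.07,0.83],[-6.31,-0.07,0.83],[-6.31,-0.07,0.83]], rot=[[0,0.8,0],[0,1.7,0],[0,2.6,0],[0,3.5,0],[0,4.4,0],[0,5.3,0],[0,6.2,0],[0,7.1,0],[0,8.0,0],[0,8.9,0],[0,9.8,0],[0,10.7,0],[0,11.6,0],[0,12.5,-0.01],[0,13.4,-0.01],[0,14.3,-0.02],[-0.01,15.02,-0.02],[-0.01,15.02,-0.02],[-0.01,15.02,-0.02],[-0.01,15.02,-0.02]], gripper=[1,1,1,1,1,1,1,1,1,1,1,1,1,1,1,1,1,1,1,1])

```text
clock: 58.9
position: [599.0, -330.5, 239.3]
ee_rot: [-0.702, 0.086, -0.085, 0.702]
contact_force: [-0.0, 0.7, 0.1]
gripper_width: 85.4
```

```bash
python3 g.py 599.4,-331,86.5,76
python3 - <<'E'
from h import *
s=optics.get_image('side'); print(find(s,'side','green_pot'),find(s,'side','blue_pot'),find(s,'side','white_pot'))
E
```

```text
t 58.9 pos [ 599.  -330.5  239.3] jaw 76.1 F [-0.   0.7  0.1] w 85.4 j [-0.27  0.48  0.18  0.   -1.27 -1.54]
599.4,-331,86.5,76 [0.01, 3.06, -0.01] [0.0, 0.02, -0.01]
[(0.93, [594.0, -307.0, 90.0], [373.0, 163.0]), (0.84, [824.0, -135.0, 61.0], [262.0, 172.0]), (0.8, [804.0, -226.0, 62.0], [288.0, 161.0])] [(0.93, [543.0, 1.0, 109.0], [325.0, 221.0])] [(0.84, [558.0, 70.0, 106.0], [300.0, 236.0])]
```

>>> jog_arm(translation=[[0.01,0.4,-0.01],[0.01,0.8,-0.01],[0.01,1.2,-0.01],[0.01,1.6,-0.01],[0.01,2.0,-0.01],[0.01,2.3,-0.01],[0.01,2.6,-0.01],[0.01,2.85,-0.01],[0.01,3.0,-0.01],[0.01,3.06,-0.01],[0.01,3.06,-0.01],[0.01,3.06,-0.01],[0.01,3.06,-0.01],[0.01,3.06,-0.01],[0.01,3.06,-0.01],[0.01,3.06,-0.01],[0.01,3.06,-0.01],[0.01,3.06,-0.01],[0.01,3.06,-0.01],[0.01,3.06,-0.01]], rot=[[0,0,0],[0,0,0],[0,0,0],[0,0,0],[0,0,0],[0,0,0],[0,0,0],[0,0,0],[0,0,0],[0,0,0],[0,0,0],[0,0,0],[0,0,0],[0,0,0],[0,0,0],[0,0,0],[0,0,0],[0,0,0],[0,0,0],[0,0,0]], gripper=[1,1,1,1,1,1,1,1,1,1,1,0.85,0.8,0.75,0.7,0.65,0.6,0.6,0.3,0])

```text
clock: 61.1
position: [600.1, -331.3, 88.1]
ee_rot: [0.702, -0.085, 0.086, -0.702]
contact_force: [-1.6, 1.5, 5.4]
gripper_width: 56.0
```

```bash
python3 g.py 599.4,-331,250,76 600.8,-64.7,250,76 600.8,-64.7,90,76
```

```text
t 61.1 pos [ 600.1 -331.3   88.1] jaw 76.1 F [-1.6  1.5  5.4] w 56.0 j [-0.27  0.6  -0.01  0.   -0.96 -1.54]
599.4,-331,250,76 [-0.01, -3.24, 0.0] [0.0, 0.02, 0.01]
600.8,-64.7,250,76 [-1.26, -3.24, 5.18] [0.0, 0.02, 0.01]
600.8,-64.7,90,76 [-1.27, -0.04, 5.18] [0.0, 0.02, 0.01]
```

>>> jog_arm(translation=[[0,0,0],[0,-0.1,0],[0,-0.3,0],[0,-0.7,0],[0,-1.2,0],[0,-1.8,0],[0,-2.4,0],[0,-3.0,0],[-0.1,-3.24,0.3],[-0.2,-3.24,0.8],[-0.35,-3.24,1.4],[-0.5,-3.24,2.1],[-0.7,-3.24,2.8],[-0.85,-3.24,3.5],[-1.0,-3.24,4.2],[-1.15,-3.24,4.7],[-1.26,-3.24,5.05],[-1.26,-3.24,5.18],[-1.26,-3.24,5.18],[-1.26,-3.24,5.18]], rot=[[0,0,0],[0,0,0],[0,0,0],[0,0,0],[0,0,0],[0,0,0],[0,0,0],[0,0,0],[0,0,0],[0,0,0],[0,0,0],[0,0,0],[0,0,0],[0,0,0],[0,0,0],[0,0,0],[0,0,0],[0,0,0],[0,0,0],[0,0,0]], gripper=[0,0,0,0,0,0,0,0,0,0,0,0,0,0,0,0,0,0,0,0])

```text
clock: 63.1
position: [600.6, -65.0, 249.4]
ee_rot: [0.702, -0.085, 0.086, -0.702]
contact_force: [-0.1, -0.6, -2.4]
gripper_width: 56.0
```

```bash
python3 g.py 600.8,-64.7,91.3,76
```

```text
t 63.1 pos [600.6 -65.  249.4] jaw 76.1 F [-0.1 -0.6 -2.4] w 56.0 j [ 0.16  0.34 -0.02  0.   -1.22 -1.97]
600.8,-64.7,91.3,76 [0.0, 3.16, 0.01] [0.01, 0.01, 0.0]
```

>>> jog_arm(translation=[[0,0.4,0.01],[0,0.9,0.01],[0,1.4,0.01],[0,1.8,0.01],[0,2.1,0.01],[0,2.4,0.01],[0,2.6,0.01],[0,2.75,0.01],[0,2.86,0.01],[0,2.95,0.01],[0,3.02,0.01],[0,3.08,0.01],[0,3.12,0.01],[0,3.15,0.01],[0,3.16,0.01],[0,3.16,0.01],[0,3.16,0.01],[0,3.16,0.01]], rot=[[0,0,0],[0,0,0],[0,0,0],[0,0,0],[0,0,0],[0,0,0],[0,0,0],[0,0,0],[0,0,0],[0,0,0],[0,0,0],[0,0,0],[0,0,0],[0,0,0],[0,0,0],[0,0,0],[0,0,0],[0,0,0]], gripper=[0,0,0,0,0,0,0,0,0,0,0,0,0,0,0,0,0,0])

```text
clock: 64.9
position: [600.9, -64.6, 92.0]
ee_rot: [0.702, -0.085, 0.086, -0.702]
contact_force: [-1.9, 0.3, 3.1]
gripper_width: 55.9
```

>>> jog_arm(translation=[[0,0.01,0],[0,0.01,0],[0,0.01,0],[0,0.01,0],[0,0.01,0],[0,0.01,0],[0,0.01,0],[0,0.01,0],[0,-0.2,0],[0,-0.6,0],[0,-1.1,0],[0,-1.7,0],[0,-2.3,0],[0,-2.9,0],[0,-2.9,0],[0,-2.9,0]], rot=[[0,0,0],[0,0,0],[0,0,0],[0,0,0],[0,0,0],[0,0,0],[0,0,0],[0,0,0],[0,0,0],[0,0,0],[0,0,0],[0,0,0],[0,0,0],[0,0,0],[0,0,0],[0,0,0]], gripper=[0,0,0.7,0.8,0.9,1,1,1,1,1,1,1,1,1,1,1])

```text
clock: 66.5
position: [600.9, -64.3, 238.4]
ee_rot: [-0.702, 0.084, -0.087, 0.702]
contact_force: [-0.4, -0.2, -0.7]
gripper_width: 85.4
```

>>> jog_arm(translation=[[0,0,-0.5],[0,0,-1.2],[0,0,-2],[0,0,-2.8],[0,0,-3.6],[0,0,-4.3],[0,0,-4.8],[0,0,-5],[0,0,-5],[0,0,-5]], rot=[[0,0,0],[0,0,0],[0,0,0],[0,0,0],[0,0,0],[0,0,0],[0,0,0],[0,0,0],[0,0,0],[0,0,0]], gripper=[1,1,1,1,1,1,1,1,1,1])

```text
clock: 67.5
position: [540.8, -306.3, 237.7]
ee_rot: [-0.702, 0.085, -0.086, 0.702]
contact_force: [-0.2, -0.5, 0.2]
gripper_width: 85.4
```

Run:
```python
from h import *
for c in('top','side'):
    im=optics.get_image(c)
    save(im,c+'8.png')
    for n in 'blue_pot white_pot green_pot bare_bowl cone_pack small_dish'.split(): print(c,n,find(im,c,n,1 if n!='green_pot' else 3))
f=cv2.imread('pics/top8.png')
a=cv2.resize(f[170:290,225:365],(700,600),interpolation=cv2.INTER_CUBIC); cv2.imwrite('pics/crop8.png',a)
```

```text
top blue_pot [(0.75, [551.0, -17.0, 46.0], [301.0, 259.0])]
top white_pot [(0.7, [569.0, 52.0, 130.0], [266.0, 251.0])]
top green_pot [(0.96, [831.0, -155.0, 86.0], [366.0, 123.0]), (0.69, [601.0, -65.0, 129.0], [326.0, 233.0]), (0.63, [807.0, -238.0, 86.0], [406.0, 133.0])]
top bare_bowl [(0.62, [492.0, 341.0, 91.0], [124.0, 291.0])]
top cone_pack [(0.51, [687.0, 7.0, 54.0], [289.0, 195.0])]
top small_dish [(0.58, [636.0, 86.0, 52.0], [252.0, 219.0])]
side blue_pot [(0.7, [544.0, 4.0, 108.0], [324.0, 222.0])]
side white_pot [(0.6, [558.0, 70.0, 105.0], [299.0, 236.0])]
side green_pot [(0.86, [807.0, -226.0, 58.0], [288.0, 162.0]), (0.84, [826.0, -139.0, 59.0], [262.0, 172.0]), (0.6, [603.0, -48.0, 123.0], [315.0, 194.0])]
side bare_bowl [(0.83, [489.0, 338.0, 96.0], [231.0, 350.0])]
side cone_pack [(0.64, [681.0, 19.0, 55.0], [267.0, 221.0])]
side small_dish [(0.97, [636.0, 90.0, 48.0], [262.0, 248.0])]
```

View pics/crop8.png

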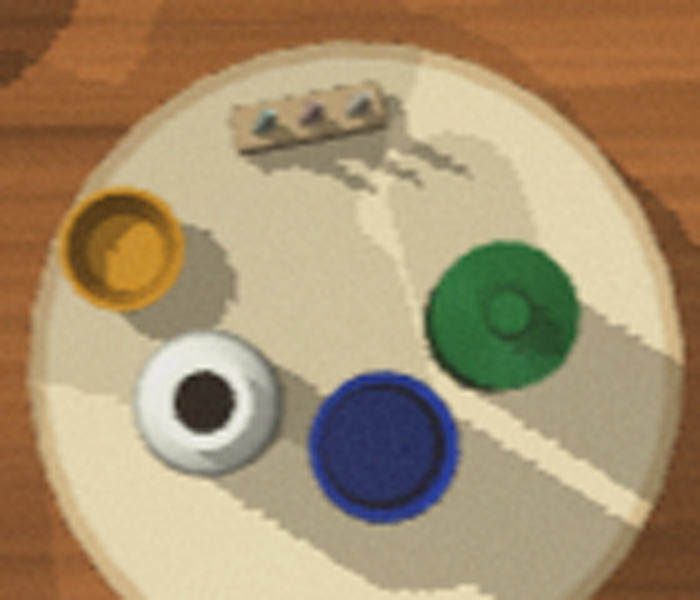

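View pics/side8.png

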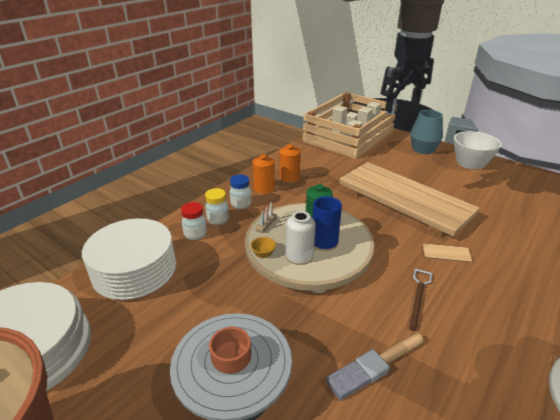

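Each pot is within a pixel of its start: crop (208,403), (384,446) and (504,315). The dish and cones have not moved, and the bowl stands central on the wheel at (231,350). The arm is clear.

```bash
python3 -c "
from bench import job_done; print(job_done())"
```

```text
the job is handed in; nothing more can be done
None
```

I finished the job and handed it in at about 68 s on the robot clock. The interface gives no verdict, so the checks below are my own.

- **Moves:** I stood green, white and blue on the ware board. I then set the bare bowl on the banding wheel and put white, blue and green back where they stood. Each pot was lowered slowly and released within about 1 mm of its surface.
- **Final check, kiln shelf:** The last pictures show the three tall pots upright, each within about 1 pixel (2 mm) of where it started. The cone pack and small dish look unmoved.
- **Final check, wheel and arm:** The bowl is about 2 mm from the wheel centre. The gripper is open and clear of everything.
- **Readings that disagreed:** The network's green-pot position was about 17 mm off once, while the arm probably hid part of the pot. It also kept reporting the two orange jars as green pots. A later picture settled the first, and I ignored the jars.

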